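# Sweep spent kiln cones into the drawer tray and push the drawer shut

### The job

Clear the three spent, hooked kiln cones off the white shelf top: sweep each one with the fingers over the front edge, so that it drops into the empty blue tray in the half-open drawer, then push the drawer fully shut. Pick nothing up: the cones are only pushed along the shelf. Leave the terracotta cone holder, the steel spatula and the acrylic tile stand where they are, and the two dark tiles in their grey tray.

Things in the scene. Friction and masses are not known exactly. Their poses are not given: they have to be found in the camera images.
- shelf_unit: White melamine unit, fixed. Origin: on the table, below the middle of the drawer section's front edge; x points from the front (robot side) to the back, y left, z up. Its flat top is 18 mm thick, upper face at z = 130 mm, from the front edge (x = 0, no lip) back to x = 290 mm and from y = -410 to +210 mm. The drawer lies below y = -200 to +200 mm, an open niche right of it.
- drawer (a joint): How far the drawer is pulled out towards the robot, in m: 0 = fully shut against its stop, 0.2 = fully out; starts about half open (0.088 to 0.114). It slides along the unit's x axis, has about 1.5 N of friction and stays where it is left.
- drawer_front (a point): Middle of the drawer front's outer face (towards the robot), 60 mm above the table; axes as the unit's. The panel is 398 mm wide, 16 mm thick, from 6 to 110 mm above the table; a finger cut-out 100 mm wide, 24 mm deep is in the middle of its upper edge. Shut, this face is 16 mm in front of the shelf's front edge. The drawer's sides end 85 mm, its floor lies 28 mm above the table.
- cone_tray: Empty blue lift-out tray lying loose in the drawer, in its left or right half: 206 mm (x) by 167 mm (y), 45 mm high, walls and floor 3 mm. Origin: centre of its underside; axes as the unit's. With the drawer half open only its front part shows in front of the shelf's edge.
- tile_tray: Light grey tray of the same size beside it in the other half of the drawer; it holds the two tiles. Origin: centre of its underside.
- tile1: Dark brown tenmoku glaze test tile, 75 by 48 by 6 mm, lying flat in the grey tray. Origin: centre of its underside.
- tile2: Second dark brown tenmoku test tile, 75 by 48 by 6 mm, lying flat in the grey tray. Origin: centre of its underside.
- cone1_mid (a point): Spent kiln cone 1, rust red, loose on the shelf top: a slim fired-clay pyramid slumped into a hook lying flat, 52 by 33 mm, 13 mm high at the thick end, 5 mm at the tip, 12 to 21 g. The point is near its centre of mass, 5 mm above its underside. Its x axis runs from the thick end (18 mm behind the point) along the straight part; the tip, 30 mm ahead, hooks 20 mm towards its +y.
- cone2_mid (a point): Spent cone 2, grey-green; shape and point as cone 1.
- cone3_mid (a point): Spent cone 3, ochre; shape and point as cone 1.
- cone_holder: Terracotta cone holder, a bar 95 by 34 by 18 mm with three pale unfired cones standing in it, 76 mm high in all; loose on the shelf top to the right of the work. Origin: centre of its underside, x along the bar.
- tile_stand: Clear acrylic tile stand, 70 by 80 mm foot, with a dark tile leaning in it, 95 mm high; loose on the shelf top towards the back. Origin: centre of its underside.
- spatula: Stainless glaze spatula, 225 mm long, 24 mm wide, 10 mm high, lying loose on the shelf top towards the back. Origin: underside, about mid-length; x along it towards the blade.

How it is judged:
On the way, in this order (a step that is already met when the one before it is completed fails the run):
1. all three spent cones lie in the blue tray, the drawer still open (x of cone1_mid in the frame of cone_tray between -0.103 and 0.103 m and y of cone1_mid in the frame of cone_tray between -0.083 and 0.083 m and z of cone1_mid in the frame of cone_tray between -0.005 and 0.04 m and x of cone2_mid in the frame of cone_tray between -0.103 and 0.103 m and y of cone2_mid in the frame of cone_tray between -0.083 and 0.083 m and z of cone2_mid in the frame of cone_tray between -0.005 and 0.04 m and x of cone3_mid in the frame of cone_tray between -0.103 and 0.103 m and y of cone3_mid in the frame of cone_tray between -0.083 and 0.083 m and z of cone3_mid in the frame of cone_tray between -0.005 and 0.04 m and value of joint drawer above 0.03 m), for 0.2 s.
2. the drawer is pushed shut (value of joint drawer below 0.005 m), for 0.2 s.
At the end, for the whole second after the job is handed in: The three spent cones lie in the blue tray and the two tiles in the grey tray, and the drawer is shut to within 5 mm (x of cone1_mid in the frame of cone_tray between -0.103 and 0.103 m and y of cone1_mid in the frame of cone_tray between -0.083 and 0.083 m and z of cone1_mid in the frame of cone_tray between -0.005 and 0.04 m and x of cone2_mid in the frame of cone_tray between -0.103 and 0.103 m and y of cone2_mid in the frame of cone_tray between -0.083 and 0.083 m and z of cone2_mid in the frame of cone_tray between -0.005 and 0.04 m and x of cone3_mid in the frame of cone_tray between -0.103 and 0.103 m and y of cone3_mid in the frame of cone_tray between -0.083 and 0.083 m and z of cone3_mid in the frame of cone_tray between -0.005 and 0.04 m and x of tile1 in the frame of tile_tray between -0.103 and 0.103 m and y of tile1 in the frame of tile_tray between -0.083 and 0.083 m and z of tile1 in the frame of tile_tray between -0.005 and 0.03 m and x of tile2 in the frame of tile_tray between -0.103 and 0.103 m and y of tile2 in the frame of tile_tray between -0.083 and 0.083 m and z of tile2 in the frame of tile_tray between -0.005 and 0.03 m and value of joint drawer below 0.005 m); the robot touches nothing.
It fails at once if a spent cone is picked up (its middle more than 35 mm above the shelf top) (height (world z) of any of cone1_mid, cone2_mid, cone3_mid above 0.165 m).
It fails at once if a spent cone is carried out past the front edge (its middle more than 40 mm beyond the edge and still above the shelf top) instead of being swept over it ((x of cone1_mid in the frame of shelf_unit below -0.04 m and height (world z) of cone1_mid above 0.13 m) or (x of cone2_mid in the frame of shelf_unit below -0.04 m and height (world z) of cone2_mid above 0.13 m) or (x of cone3_mid in the frame of shelf_unit below -0.04 m and height (world z) of cone3_mid above 0.13 m)).
It fails at once if the cone holder, spatula or tile stand is shifted by more than 20 mm or tipped (distance of any of cone_holder, spatula, tile_stand from where it was at the start of the episode above 0.02 m or angle between any of cone_holder, spatula, tile_stand's own z axis and vertical above 0.35 rad).
It fails at once if a tray or a tile is lifted (by more than 20 mm) (height (world z) of any of cone_tray, tile_tray above 0.05 m or height (world z) of any of tile1, tile2 above 0.055 m).
It also fails if it takes over 72 s, if anything falls off the work surface, if the arm or the gripper's body presses on something with over 40 N, if the wrist force passes 120 N, or if a joint passes its speed limit or range.

### The arm

A 6-joint arm with a two-finger parallel gripper is mounted at the origin on the work surface. World frame = base frame: x ahead of the robot, y to its left, z up, the work surface at z = 0. Lengths are in m, angles in rad, forces in N, time in s.
With the tool pointing down it reaches from about 0.35 to 0.8 m from the base axis. Payload 7.3 kg.
Tool frame: the origin (TCP) lies between the finger pads; the fingertips stand 25 mm ahead of it and the grasp point (between the pads) lies 6 mm ahead of it (r.tip_extent is the distance from the TCP to the fingertips, in m); z points along the fingers, y is the direction in which the jaws open and shut (so a half turn about z gives the same grasp; the last joint's range is limited). The gripper opens to 85 mm and grips with 20 to 120 N. Pads are 22 mm wide; open, the fingers measure 114 mm over their backs; the gripper's body (76 mm by 85 mm) begins 54 mm behind the grasp point. The pads swing forward as they close: fully open they stand 13 mm farther back than shut.
Start: joints at [-1.476, 0.342, 1.524, -0, 1.275, -0.146], TCP at [0.125, -0.51, 0.256] pointing down, gripper open.
Joint ranges: [-2.53, 2.53], [-0.77, 2.02], [0.04, 2.7], [-1, 4.14], [0.28, 2.66], [-3.11, 3.11]. Speed limits (rad/s): [2.57, 2.57, 3.14, 3.14, 3.14, 3.14].

### API

Orientations are given as a unit quaternion [x, y, z, w].
In Python, from workcell import r, command_gripper, optics gives the robot as it stands. The module is installed in compiled form; this text tells all that it offers. Calls block until the motion is done:
- r.reach(position, orientation): joint-space move of the TCP to a pose.
- r.move_straight(position, orientation=None, speed=0.15, max_force=None): straight line of the TCP; orientation=None keeps the orientation; speed is the mean speed in m/s. With max_force (N) it stops when the force on the tool has changed by that much, and returns True; else False.
- r.movej(angles): joint-space move.
- command_gripper(opening, force=None): finger opening in m; force is the grip in N (None keeps the last); returns when the fingers have stopped.
- r.hold(seconds).
- r.solve_ik(position, orientation): joint angles nearest the present ones, or None.
- r.read_state(): the state.
- optics.get_image(name): name is "scene" or "top"; returns (picture, depth): 384x512x3 uint8, red, green, blue; 384x512 float32, m along the optical axis (not along the pixel's ray), 0 where there is no reading.
- optics.camera_model(name): a dict with "K" (3x3 intrinsics, pixels), "R" (3x3) and "t" (3): a world point X has camera coordinates R X + t. Camera axes: x right, y down, z forward; pixel columns grow to the right and rows downward; lengths in m; the calibration is good to about 2 mm. A picture is of the moment at which its call begins. camera_model takes no time and is no camera call.
A pose or a line that the arm cannot do raises r.PlanningError and nothing moves.
- r.finish_job(): hands the job in, once; it reports no verdict.
The state is a dict: "time_s": time; "joint_positions": joint angles; "dq": joint speeds; "tau": joint torques, N m; "eef_pos": TCP position; "eef_rot": TCP orientation; "contact_force": force on the tool from outside, world axes, zero at the start; "torque": the same for the moment, N m; "grip_width": finger opening in m.
Only numpy, scipy, OpenCV 4.12 (cv2) and the standard library are available. Lean on these libraries where they do the work, as an engineer would, in place of code of your own. Each camera call takes 0.05 s, during which the arm holds its last target. There are 200 camera calls.

## Working session

There is one attempt and no reset: what is moved stays moved. The work goes in short steps, each a Python script; the robot and the scene stay as the last script left them, time stands still between calls to the robot, and variables do not carry over. Pictures are saved under pics/ and viewed, about 8 in all and at most 12, crops included, and the job is handed in when it is done.

```bash
mkdir -p pics; cat > h.py <<'E'
import numpy as np, cv2
from workcell import r, command_gripper, optics
def snap(n,fn=None):
    im,d=optics.get_image(n)
    if fn: cv2.imwrite('pics/'+fn,im[:,:,::-1])
    return im,d
def cloud(n,d):
    c=optics.camera_model(n);K,R,t=[np.array(c[k]) for k in('K','R','t')]
    v,u=np.indices(d.shape); p=np.stack([(u-K[0,2])/K[0,0]*d,(v-K[1,2])/K[1,1]*d,d],-1)
    return (p-t.reshape(3))@R
E
python3 - <<'E'
from h import *
for n in('top','scene'):
    im,d=snap(n,n+'0.png'); np.savez(n+'0.npz',im=im,d=d,p=cloud(n,d))
    c=optics.camera_model(n); print(n,np.round(c['K'],1).tolist(),np.round(-np.array(c['R']).T@np.array(c['t']).ravel(),3))
s=r.read_state();print(s['time_s'],s['eef_rot'],r.tip_extent)
a=cv2.imread('pics/top0.png');cv2.imwrite('pics/top0b.png',cv2.resize(a,(800,600),interpolation=cv2.INTER_CUBIC))
E
```

```text
top [[402.8, 0.0, 254.8], [0.0, 402.8, 194.2], [0.0, 0.0, 1.0]] [ 0.503 -0.069  0.911]
scene [[448.7, 0.0, 260.2], [0.0, 448.7, 189.8], [0.0, 0.0, 1.0]] [1.133 0.206 0.986]
0.1 [ 9.92761059e-01  1.20104093e-01  3.92435542e-05 -6.96572752e-04] 0.025
```

View pics/top0b.png

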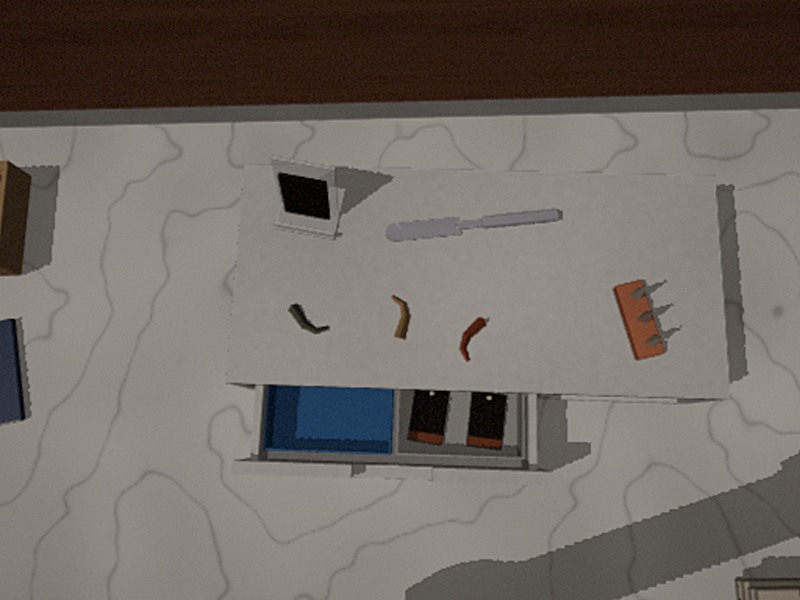

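View pics/scene0.png

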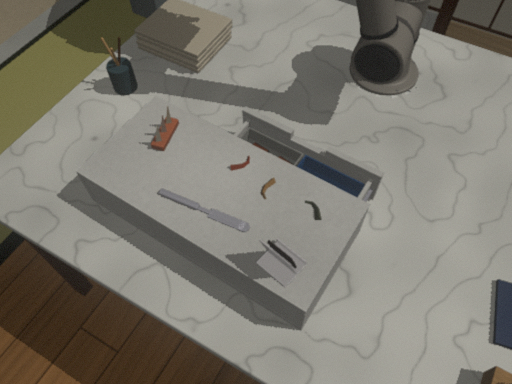

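The top view (800x600 scale) shows the blue tray in the drawer's left half at (265–393, 388–452) and the tiles on the right. The green cone is at (308,320), ochre at (402,317) and red at (473,338). The holder is at (640,320), the spatula at (475,224) and the stand at (308,197). Next I'll measure these.

```bash
cat > m.py <<'E'
from h import *
def seg(im,p,lo,hi):
    hsv=cv2.cvtColor(im,cv2.COLOR_RGB2HSV)
    return hsv
def pix2w(n,uv,z):
    c=optics.camera_model(n);K,R,t=[np.array(c[k]) for k in('K','R','t')]; t=t.ravel()
    o=-R.T@t; w=R.T@np.linalg.inv(K)@np.array([uv[0],uv[1],1.]); return o+w*(z-o[2])/w[2]
def cones(im):
    # pixel regions standing out from the shelf by colour/darkness
    out=[]
    return out
E
python3 - <<'E'
from m import *
f=np.load('top0.npz');im,d,p=f['im'],f['d'],f['p']
z=p[...,2]; print('shelf z',np.median(z[180:190,200:350]))
top=(abs(z-.13)<.012)&(d>0)
# front edge: fit per column
cols=range(165,450,3);P=[]
for c in cols:
    rr=np.where(top[150:270,c])[0]
    if len(rr): P.append(pix2w('top',(c,150+rr.max()+.5),.13)[:2])
P=np.array(P)
for _ in range(3):
    k=np.polyfit(P[:,1],P[:,0],1);e=P[:,0]-np.polyval(k,P[:,1]);P=P[abs(e)<.004]
print('front x = %.4f*y+%.4f'%tuple(k),len(P),e.std())
for row in (140,180,220,235):
    cc=np.where(top[row])[0]; print(row,[np.round(pix2w('top',(c,row),.13),3)[:2].tolist() for c in(cc.min()-.5,cc.max()+.5)])
hsv=cv2.cvtColor(im,cv2.COLOR_RGB2HSV)
for n,(u,v) in dict(green=(308,320),ochre=(402,317),red=(473,338)).items():
    u=int(u*.64);v=int(v*.64);s=np.s_[v-20:v+21,u-22:u+23]
    g=im[s].astype(int); m=((g.max(-1)<115)|(g.max(-1)-g.min(-1)>35)).astype(np.uint8)
    nb,l,st,ce=cv2.connectedComponentsWithStats(m); i=1+st[1:,4].argmax()
    rr,cc=np.where(l==i); W=np.array([pix2w('top',(a+u-22,b+v-20),.136)[:2] for a,b in zip(cc,rr)])
    print(n,st[i],W.mean(0).round(3),'x',W[:,0].min().round(3),W[:,0].max().round(3),'y',W[:,1].min().round(3),W[:,1].max().round(3), 'z',z[s][l==i].max().round(3))
b=(hsv[...,0]>95)&(hsv[...,0]<125)&(hsv[...,1]>120); b[:,:150]=0;b[:240]=0;b[:,270:]=0
rr,cc=np.where(b);print('blue px',cc.min(),cc.max(),rr.min(),rr.max())
for u,v,zz,t in((262,388,.075,'tray rim L'),(398,388,.075,'rim R'),(398,456,.075,'rim front'),(236,466,.11,'front panel L'),(545,470,.11,'panel R'),(340,238,.13,'stand corner'),(386,232,.14,'spat'),(615,290,.148,'holder'),(640,358,.148,'holder')):
    q=(int(v*.64),int(u*.64));print(t,pix2w('top',(u*.64,v*.64),zz).round(3)[:2],p[q].round(3))
cv2.imwrite('pics/c.png',cv2.resize(im[180:310,140:370,::-1],None,fx=3.4,fy=3.4,interpolation=cv2.INTER_CUBIC))
E
```

```text
shelf z 0.13052065810372204
front x = 0.0494*y+0.5558 95 0.0006140267959764271
140 [[0.777, 0.15], [0.763, -0.469]]
180 [[0.693, 0.153], [0.681, -0.466]]
220 [[0.613, 0.158], [0.601, -0.462]]
235 [[0.583, 0.159], [0.572, -0.461]]
green [  9  10  27  20 189] [0.641 0.06 ] x 0.624 0.662 y 0.031 0.082 z 0.144
ochre [ 16   7  12  29 164] [ 0.64  -0.062] x 0.614 0.67 y -0.071 -0.05 z 0.144
red [ 14   7  19  28 183] [ 0.618 -0.147] x 0.587 0.639 y -0.169 -0.132 z 0.145
blue px 169 267 247 290
tray rim L [0.56  0.126] [0.56  0.125 0.085]
rim R [ 0.557 -0.055] [ 0.554 -0.054  0.131]
rim front [ 0.47  -0.053] [ 0.47  -0.051  0.03 ]
front panel L [0.463 0.147] [0.463 0.147 0.11 ]
panel R [ 0.452 -0.234] [ 0.447 -0.255 -0.002]
stand corner [0.748 0.017] [0.749 0.018 0.13 ]
spat [ 0.752 -0.043] [ 0.755 -0.043  0.133]
holder [ 0.668 -0.326] [ 0.671 -0.327  0.142]
holder [ 0.584 -0.349] [ 0.584 -0.347  0.148]
```

View pics/c.png

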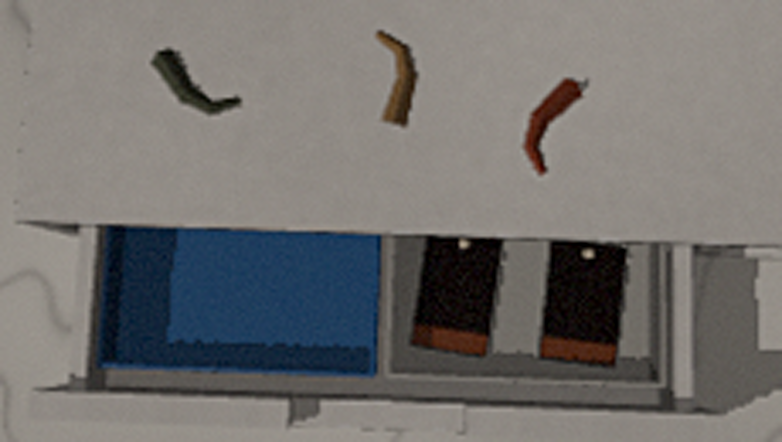

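```bash
cat >> m.py <<'E'
YAW=-.0494; O=np.array([.5534,-.049]); Rm=np.array([[np.cos(YAW),-np.sin(YAW)],[np.sin(YAW),np.cos(YAW)]])
def W(xu,yu,z): return np.r_[O+Rm@[xu,yu],z]
def Un(p): return Rm.T@(np.asarray(p)[:2]-O)
def Q(a=0.): a=YAW+a; return np.array([np.cos(a/2),np.sin(a/2),0,0])
def locate(im):
    """cone blobs on shelf, unit frame: mean, min, max"""
    g=im.astype(int); m=((g.max(-1)<115)|(g.max(-1)-g.min(-1)>35)).astype(np.uint8)
    v,u=np.indices(m.shape); c=np.array([Un(pix2w('top',(a,b),.136)) for a,b in zip(u.ravel(),v.ravel())]).reshape(*m.shape,2)
    m[(c[...,0]<.008)|(c[...,0]>.16)|(c[...,1]<-.24)|(c[...,1]>.2)]=0
    nb,l,st,ce=cv2.connectedComponentsWithStats(m)
    for i in range(1,nb):
        if st[i,4]>40:
            k=l==i; print(st[i,4],im[k].mean(0).round(),'c',c[k].mean(0).round(3),'min',c[k].min(0).round(3),'max',c[k].max(0).round(3))
AWAY=[-1.476,.342,1.524,0,1.275,-.146]
E
python3 - <<'E'
from m import *
locate(np.load('top0.npz')['im'])
for uv in((168.8,287),(251.2,290),(251.2,252)): print('rim',Un(pix2w('top',uv,.073)).round(3))
print('panel',Un(pix2w('top',(236*.64,466*.64),.11)).round(3))
for a in(0,np.pi/2,-np.pi/2):
    for x,y in((.13,.11),(-.01,.08),(.05,-.15),(.09,.07)): 
        s=r.solve_ik(W(x,y,.158),Q(a)); print(a,x,y,None if s is None else np.round(s,2))
E
```

```text
Traceback (most recent call last):
  File "m.py", line 19, in locate
    v,u=np.indices(m.shape); c=np.array([Un(pix2w('top',(a,b),.136)) for a,b in zip(u.ravel(),v.ravel())]).reshape(*m.shape,2)
                                            ~~~~~^^^^^^^^^^^^^^^^^^
  File "m.py", line 6, in pix2w
    c=optics.camera_model(n);K,R,t=[np.array(c[k]) for k in('K','R','t')]; t=t.ravel()
ValueError: time passes only in moves, steps and waits
```

```bash
python3 - <<'E'
s=open('m.py').read()
i=s.index("    v,u=np.indices(m.shape); c=np"); j=s.index("\n",i)
s=s[:i]+"""    v,u=np.indices(m.shape); q=np.float32([[0,0],[511,0],[511,383],[0,383]])
    H=cv2.getPerspectiveTransform(q,np.float32([Un(pix2w('top',k,.136)) for k in q]))
    c=cv2.perspectiveTransform(np.stack([u,v],-1).reshape(-1,1,2).astype(np.float64),H).reshape(*m.shape,2)"""+s[j:]
open('m.py','w').write(s)
E
python3 - <<'E'
from m import *
locate(np.load('top0.npz')['im'])
for uv in((168.8,287),(251.2,290),(251.2,252)): print('rim',Un(pix2w('top',uv,.073)).round(3))
print('panel',Un(pix2w('top',(236*.64,466*.64),.11)).round(3))
for a in(0,np.pi/2,-np.pi/2):
    for x,y in((.13,.11),(-.01,.08),(.05,-.15),(.09,.07)): 
        s=r.solve_ik(W(x,y,.158),Q(a)); print(a,x,y,None if s is None else np.round(s,2))
E
```

```text
164 [79. 59. 38.] c [ 0.087 -0.009] min [ 0.061 -0.018] max [0.116 0.005]
189 [50. 50. 41.] c [0.082 0.113] min [0.065 0.083] max [0.102 0.136]
183 [77. 40. 29.] c [ 0.069 -0.095] min [ 0.038 -0.115] max [ 0.092 -0.081]
rim [-0.079  0.167]
rim [-0.08  -0.001]
rim [-0.003  0.002]
panel [-0.1    0.192]
0 0.13 0.11 [-0.03  0.73  1.14 -0.    1.28  1.59]
0 -0.01 0.08 [-0.08  0.48  1.6  -0.    1.06  1.54]
0 0.05 -0.15 [-0.45  0.62  1.35 -0.    1.17  1.17]
0 0.09 0.07 [-0.09  0.65  1.29 -0.    1.2   1.53]
1.5707963267948966 0.13 0.11 [-0.03  0.73  1.14 -0.    1.28  0.02]
1.5707963267948966 -0.01 0.08 [-0.08  0.48  1.6  -0.    1.06 -0.03]
1.5707963267948966 0.05 -0.15 [-0.45  0.62  1.35 -0.    1.17 -0.4 ]
1.5707963267948966 0.09 0.07 [-0.09  0.65  1.29 -0.    1.2  -0.04]
-1.5707963267948966 0.13 0.11 None
-1.5707963267948966 -0.01 0.08 None
-1.5707963267948966 0.05 -0.15 [-0.45  0.62  1.35 -0.    1.17  2.74]
-1.5707963267948966 0.09 0.07 [-0.09  0.65  1.29 -0.    1.2   3.1 ]
```

```bash
python3 - <<'E'
from m import *
command_gripper(.02)
r.reach(W(.122,.110,.26),Q()); 
r.move_straight(W(.122,.110,.175),speed=.15)
hit=r.move_straight(W(.122,.110,.148),speed=.03,max_force=3)
z=r.read_state()['eef_pos'][2]; print('hit',hit,'z',z)
z+=.003
r.move_straight(W(.122,.110,z),speed=.1)
print(r.move_straight(W(-.012,.105,z),speed=.09,max_force=15))
r.move_straight(W(.012,.105,z+.06),speed=.2)
r.movej(AWAY)
im,d=snap('top'); locate(im)
cv2.imwrite('pics/c1.png',cv2.resize(im[180:310,140:370,::-1],None,fx=3.4,fy=3.4,interpolation=cv2.INTER_CUBIC))
s=r.read_state();print(s['time_s'],s['contact_force'])
E
```

```text
hit True z 0.15522038237941657
False
165 [79. 59. 38.] c [ 0.087 -0.009] min [ 0.061 -0.018] max [0.116 0.005]
183 [77. 40. 29.] c [ 0.069 -0.095] min [ 0.038 -0.115] max [ 0.092 -0.081]
9.8667 [ 0.57177931 -0.51315195 -0.18567507]
```

View pics/c1.png

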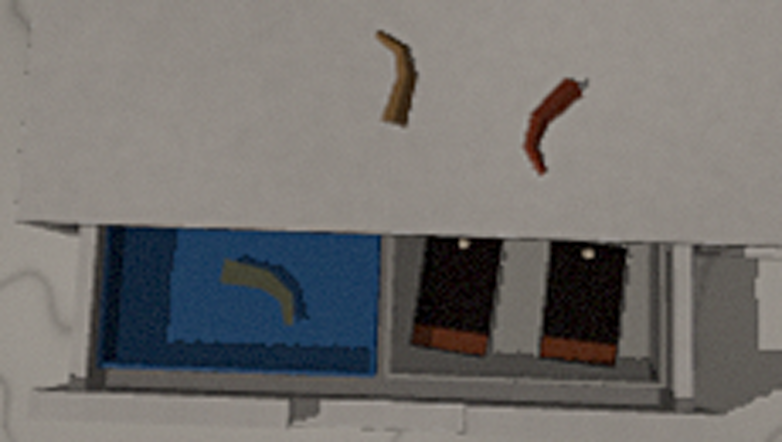

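The green cone lies in the blue tray at crop (260,285), and the others haven't moved. Next I'll push ochre sideways and then over the edge.

```bash
cat >> m.py <<'E'
Z=.158
def lateral(x,y0,y1):
    r.reach(W(x,y0,.24),Q(np.pi/2)); r.move_straight(W(x,y0,Z),speed=.15)
    print('stop',r.move_straight(W(x,y1,Z),speed=.09,max_force=15))
    r.move_straight(W(x,y1-.012,Z),speed=.1); r.move_straight(W(x,y1-.012,.24),speed=.25); r.movej(AWAY)
def front(x0,y):
    r.reach(W(x0,y,.24),Q()); r.move_straight(W(x0,y,Z),speed=.15)
    print('stop',r.move_straight(W(-.012,y,Z),speed=.09,max_force=15))
    r.move_straight(W(.012,y,Z+.06),speed=.2); r.movej(AWAY)
def look(fn=None):
    im,d=snap('top'); locate(im); print(r.read_state()['time_s'])
    if fn: cv2.imwrite('pics/'+fn,cv2.resize(im[180:310,140:370,::-1],None,fx=3.4,fy=3.4,interpolation=cv2.INTER_CUBIC))
E
python3 - <<'E'
from m import *
lateral(.088,-.037,.052); look('c2.png')
E
```

```text
stop False
171 [76. 58. 39.] c [0.087 0.071] min [0.062 0.062] max [0.116 0.084]
184 [77. 40. 29.] c [ 0.069 -0.095] min [ 0.038 -0.115] max [ 0.092 -0.081]
17.4083
```

View pics/c2.png

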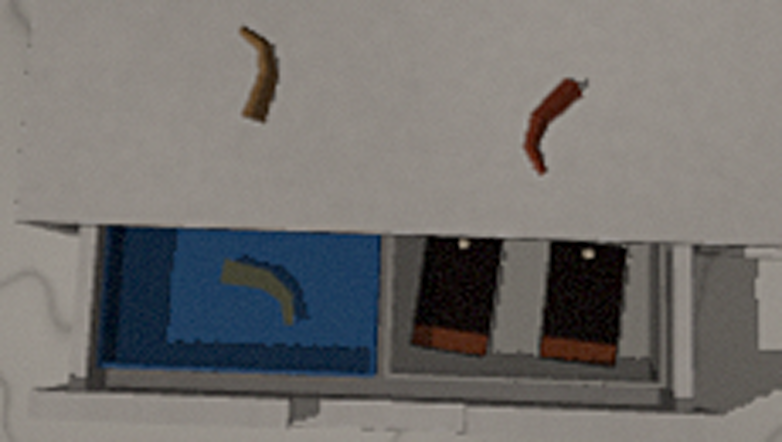

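```bash
python3 - <<'E'
from m import *
front(.136,.067); look()
lateral(.066,-.135,.058); look('c3.png')
E
```

```text
stop False
182 [76. 39. 28.] c [ 0.069 -0.095] min [ 0.038 -0.115] max [ 0.092 -0.081]
25.5917
stop False
181 [72. 37. 27.] c [0.069 0.074] min [0.039 0.058] max [0.094 0.083]
33.9833
```

View pics/c3.png

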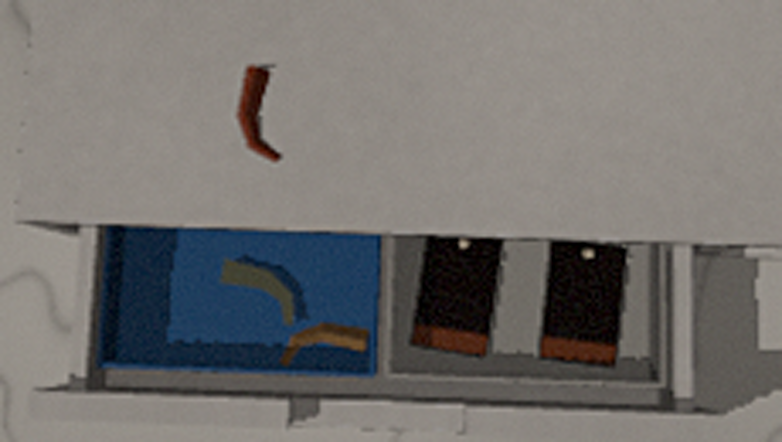

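Green and ochre are both in the tray, ochre near its front wall at crop (325,340). Red stands at (260,110), lined up with the tray. I'll sweep it more slowly.

```bash
sed -i 's/W(-.012,y,Z),speed=.09/W(-.012,y,Z),speed=.06/' m.py; python3 - <<'E'
from m import *
front(.114,.063); look('c4.png')
im,d=snap('top'); P=cloud('top',d)
for z in(.11,): 
  m=(abs(P[...,2]-z)<.008); u=np.array([Un(q) for q in P[m]]); k=(u[:,0]<-.06)&(u[:,0]>-.15)&(abs(u[:,1])<.2); print('panel x',np.percentile(u[k,0],[3,50,97]).round(4))
for x in(-.13,-.03): print(r.solve_ik(W(x,0,.09),Q(np.pi/2)), r.solve_ik(W(x,0,.09),Q()))
E
```

```text
stop False
42.5583
panel x [-0.1092 -0.1015 -0.0938]
[-2.80643542e-01  3.98093081e-01  2.00052355e+00 -4.44089210e-16
  7.42976018e-01 -2.31243542e-01] [-2.80643542e-01  3.98093081e-01  2.00052355e+00 -4.44089210e-16
  7.42976018e-01  1.33955279e+00]
[-2.36411341e-01  5.36806628e-01  1.73127000e+00 -4.44089210e-16
  8.73516021e-01 -1.87011341e-01] [-2.36411341e-01  5.36806628e-01  1.73127000e+00 -4.44089210e-16
  8.73516021e-01  1.38378499e+00]
```

View pics/c4.png

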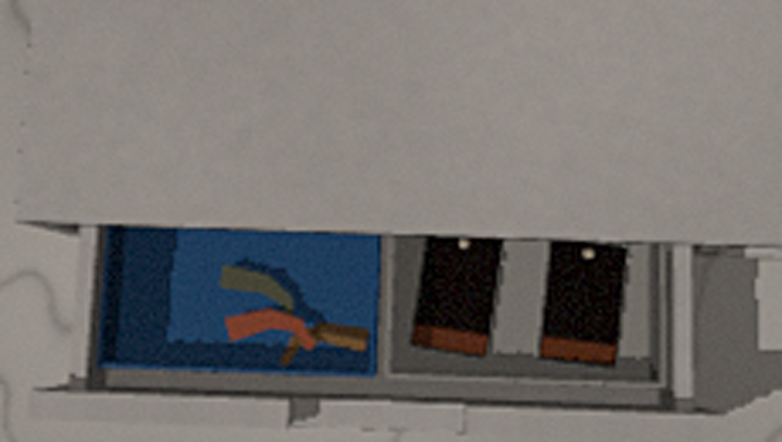

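All three cones are in the blue tray: green (255,285), red (268,325), and ochre (335,340) partly under red's tip. The tiles are in place and the shelf is clear, so I'll shut the drawer.

```bash
python3 - <<'E'
from m import *
r.reach(W(-.15,0,.2),Q()); r.move_straight(W(-.15,0,.095),speed=.15)
h=r.move_straight(W(-.018,0,.095),speed=.05,max_force=10)
s=r.read_state(); print(h,Un(s['eef_pos']).round(4),s['contact_force'].round(1) if hasattr(s['contact_force'],'round') else s['contact_force'],s['time_s'])
r.hold(.3)
r.move_straight(W(-.10,0,.095),speed=.15); r.move_straight(W(-.12,0,.25),speed=.25); r.movej(AWAY)
im,d=snap('top'); P=cloud('top',d)
m=(abs(P[...,2]-.11)<.008); u=np.array([Un(q) for q in P[m]]); k=(u[:,0]<0)&(u[:,0]>-.15)&(abs(u[:,1])<.2); print('panel x',np.percentile(u[k,0],[3,50,97]).round(4))
cv2.imwrite('pics/c5.png',cv2.resize(im[90:310,120:480,::-1],None,fx=2.2,fy=2.2,interpolation=cv2.INTER_CUBIC)); print(r.read_state()['time_s'])
E
```

```text
True [-0.0271  0.0001] [-0.   0.7 -0.5] 47.625
panel x [-0.0153 -0.0079 -0.0006]
51.4
```

View pics/c5.png

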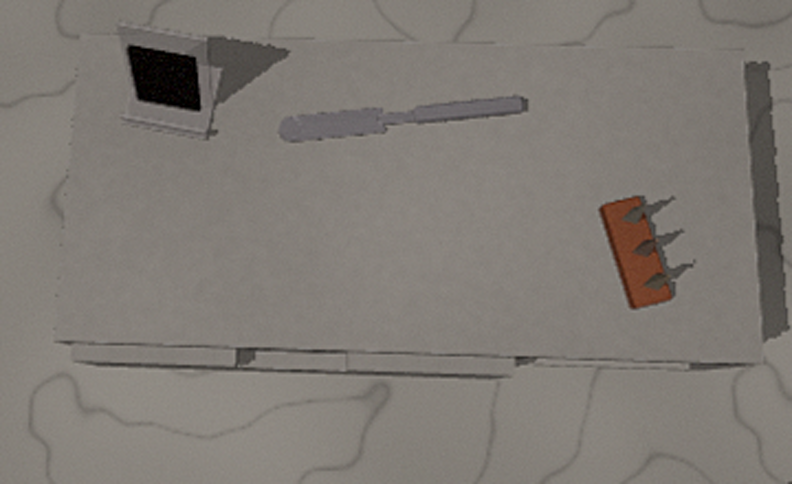

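The drawer measures shut: the panel face is at x ≈ -15 mm against -16 mm expected, and the push stopped at the predicted place. The holder, spatula and stand haven't moved, and the robot is clear.

```bash
python3 -c "
from m import *
r.finish_job()"
```

```text
the job is handed in; nothing more can be done
```

I swept all three cones over the front edge into the blue tray, pushed the drawer shut and handed the job in at about 51 s of the 72 s allowed. Green went straight over; ochre and red were first pushed sideways until they were in line with the tray.

**Cones and tiles:** The last picture before closing showed all three cones inside the blue tray, with red's tip resting on ochre, and both tiles in the grey tray. I could not see into the trays after the drawer closed.

**Drawer:** The push ended in contact when the 10 N stop triggered, with the tool at x = -27.1 mm, where I expected it for a shut drawer. Depth readings then put the panel's front face at -15.3 mm against a nominal -16 mm. The force read just after that stop was close to zero, so it does not confirm that the drawer was pressed against its stop.

**Other objects:** In the last picture the cone holder, spatula and tile stand looked unmoved, the shelf top was otherwise clear, and the arm was back at its start pose touching nothing.

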